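# Start a vacuum exposure at the UV unit

## Task

A print and its negative lie ready on the open tray of the UV exposure unit: gently push the tray fully home with your fingertips, without slamming it. Then work the two touch-free sensors on the unit's control strip without touching them: point down at the square one from about 2 cm above it and stay there for two seconds to draw the vacuum, then do the same over the round one to light the lamps. Grasp and lift nothing, leave the timer knob, the stop button and everything standing around alone, and finish with the hand well clear of the unit.

Things in the scene. Friction and masses are not known exactly. Their poses are not given: they have to be found in the camera images.
- exposure_unit: White UV exposure unit, 380 mm wide, 340 deep, 150 high, fixed to the table. Origin on the table under the middle of its front face; x runs level from the front into the unit (the way the tray closes; 71 to 101 degrees left of world x), y to the left seen facing the front, z up. The control strip lies along the front edge of its flat top.
- tray (a joint): How far the tray stands out of the unit's front, in m: 0 fully home (front resting on the unit's casing), starts 0.06 to 0.12, most 0.2. It slides level along the unit's x axis, needs about 3 to 4 N to push and stays where it is left; at 0 it meets a hard stop.
- tray_handle (a point): Middle of the steel bar handle on the tray's grey front; moves with the tray. The bar is level, along the unit's y, 160 mm long, 11 thick, its centre 81 mm above the table and 35 mm before the tray's front (51 mm before the casing when home). The front is 364 mm wide, 16 thick, and reaches from 36 to 126 mm above the table.
- vacuum_sensor_window (a point): Top centre of the SQUARE touch-free sensor: 42 mm square steel bezel, 30 mm dark square window facing up, flat on the control strip, 161 mm above the table. z up. It senses fingertips straight above it (within 15 mm of its centre) and up to 45 mm high: a tool point (19 mm behind the fingertips) 20 to 65 mm above it. It may be the left or the right of the two.
- lamp_sensor_window (a point): Top centre of the ROUND touch-free sensor: 42 mm round steel bezel, 30 mm round dark window facing up, flat on the control strip, 161 mm above the table, beside the square one (92 mm between centres). It senses in the same way. z up.
- vacuum_sensor: The square sensor itself, 42 x 42 x 7 mm; origin under its centre. Not to be touched.
- lamp_sensor: The round sensor itself, 42 mm across, 7 mm high; origin under its centre. Not to be touched.
- console: Grey control strip, 100 x 356 x 4 mm, on the unit's top; origin under its middle, 55 mm behind the front face; top 154 mm above the table; axes as the unit's. The sensors stand 46 mm either side of its middle; the black timer knob (138 mm left of the middle, 44 mm high) and the round stop button (138 mm right, 22 mm high) belong to it. Not to be touched.
- loupe: Bystander: black magnifier, 46 mm across, 50 mm high, standing loose on the unit's top behind the control strip. Origin under its centre.
- weight: Bystander: brass paperweight with a knob, 54 mm across, 48 mm high, loose on the unit's top behind the control strip. Origin under its centre.
- brush: Bystander: flat wooden coating brush, 200 x 52 x 12 mm, lying on the table to the right of the tray. Origin under its middle.
- bottle: Bystander: brown glass bottle, 64 mm across, 150 mm high, on the table at the right. Origin under its centre.
- brush_pot: Bystander: black pot with brushes, 76 mm across, 160 mm high with the brushes, on the table at the right. Origin under its centre.
- beaker: Bystander: clear plastic beaker, 72 mm across, 95 mm high, on the table at the right. Origin under its centre.

How it is judged:
On the way, in this order (a step that is already met when the one before it is completed fails the run):
1. the tray is pushed fully home (value of joint tray below 0.004 m), for 0.3 s.
2. the tool point stays over the square sensor for 1.5 s, fingertips just above it (horizontal distance between the grasp point and vacuum_sensor_window below 0.016 m and z of the grasp point in the frame of vacuum_sensor_window between 0.02 and 0.065 m and value of joint tray below 0.006 m), for 1.5 s.
3. the tool point stays over the round sensor for 1.5 s, fingertips just above it (horizontal distance between the grasp point and lamp_sensor_window below 0.016 m and z of the grasp point in the frame of lamp_sensor_window between 0.02 and 0.065 m and value of joint tray below 0.006 m), for 1.5 s.
At the end, for the whole second after the job is handed in: The tray is home (less than 4 mm out), the tool point is more than 100 mm from both sensors, and each bystander is within 15 mm of where it stood (value of joint tray below 0.004 m and distance between the grasp point and lamp_sensor_window above 0.1 m and distance between the grasp point and vacuum_sensor_window above 0.1 m and distance of each of loupe, weight, brush, bottle, brush_pot, beaker from where it was at the start of the episode below 0.015 m); the robot touches nothing.
It fails at once if the handle is pinched or the tray forced (over 60 N between the fingers and the tray's front) (contact force between the fingers and tray above 60 N).
It fails at once if the tray is slammed (faster than 0.4 m/s) (velocity of joint tray below -0.4 m/s).
It fails at once if a sensor, the control strip, the timer knob or the stop button is touched (over 0.5 N) (contact force between any of the fingers, the arm and console above 0.5 N or contact force between any of the fingers, the arm and vacuum_sensor above 0.5 N or contact force between any of the fingers, the arm and lamp_sensor above 0.5 N).
It fails at once if the tray is pulled further out instead of pushed (value of joint tray above 0.14 m).
It fails at once if a bystander is lifted, pushed or knocked (15 mm) (distance of any of loupe, weight, brush, bottle, brush_pot, beaker from where it was at the start of the episode above 0.015 m).
It also fails if it takes over 64 s, if anything falls off the work surface, if the arm or the gripper's body presses on something with over 40 N, if the wrist force passes 120 N, or if a joint passes its speed limit or range.

## Robot

A 7-joint arm with a two-finger parallel gripper is mounted at the origin on the work surface. World frame = base frame: x ahead of the robot, y to its left, z up, the work surface at z = 0. Lengths are in m, angles in rad, forces in N, time in s.
With the tool pointing down it reaches from about 0.4 to 0.875 m from the base axis. Payload 4.4 kg.
Tool frame: the origin (TCP) lies between the finger pads, 19 mm behind the fingertips; this is the grasp point; z points along the fingers, y is the line along which they close (so a half turn about z gives the same grasp; the last joint's range is limited). The gripper opens to 85 mm and grips with 20 to 120 N. Pads are 22 mm wide; open, the fingers measure 114 mm over their backs; the gripper's body (76 mm by 85 mm) begins 54 mm behind the grasp point. The pads swing forward as they close: fully open they stand 13 mm farther back than shut.
Start: joints at [1.216, 0.628, 0.038, 1.517, -0.027, 0.996, -0.02], TCP at [0.185, -0.623, 0.25] pointing down, gripper open.
Joint ranges: [-3.06, 3.06], [-0.37, 2.12], [-1.25, 1.32], [0.18, 2.47], [-1.1, 4.24], [0.23, 1.98], [-2.94, 2.94]. Speed limits (rad/s): [2.57, 2.57, 3.14, 3.14, 3.14, 3.14, 3.14].

## Interface

Orientations are given as a unit quaternion [x, y, z, w].
In Python, from plant import r gives the robot as it stands. The module is installed in compiled form; this text tells all that it offers.
- The arm moves only by the tool play_rows, never from a script. Its argument "increments" is a list that holds one entry, the list of rows, each a list of 7 numbers: the closure in counts, from 0 (fully open) to 255 (shut), then the shift along the tool's x, y, z in m, then the turn, a rotation vector about the tool's x, y, z in degrees. In form: [[[fingers, x, y, z, wx, wy, wz], ...]]. A call has 1 to 5 rows; each row is the pose to reach, as a shift and turn from the pose commanded when the call began, along the tool's axes at that moment; what a row does not reach only later rows make up. A row lasts 1/8 s, in which the tool goes at most 62.5 mm and 10.7 degrees, less where a joint would pass 70% of its speed; a pose out of reach is approached as far as the arm can. A call with a gripper value outside its range is refused whole. The fingers move at their own pace and stop on an object; "squeeze" is the grip in N (left out, the last holds). Time passes only in rows, so rows that repeat a pose let the fingers close. It gives the time, the measured TCP pose, the force, the opening and the grip force at its end, in the units of the state.
- r.get_state(): the state, without advancing time (a new reading comes with each control period).
- r.get_image(name): name is "scene" or "side" or "wrist"; returns a dict with "img" (480x640x3 uint8, red, green, blue), "camera_matrix" (3x3 intrinsics, pixels), "distortion" ([k1, k2, p1, p2, k3] as OpenCV has them; the pictures are not rectified), "cam_to_world" (4x4, takes a point from camera to world coordinates). Camera axes: x right, y down, z forward; pixel columns grow to the right and rows downward; lengths in m; the calibration is good to about 2 mm. A picture is of the moment at which its call begins. There is no depth.
- r.finish_job(): hands the job in; it is judged then, once.
The state is a dict: "clock": time; "qpos": joint angles; "dq": joint speeds; "joint_efforts": joint torques, N m; "eef_pos": TCP position; "tcp_rot": TCP orientation; "force": force on the tool from outside, world axes, zero at the start; "torque": the same for the moment, N m; "grip_width": finger opening in m; "finger_force": force on a finger pad.
Only numpy, scipy, OpenCV 4.12 (cv2) and the standard library are available. Lean on these libraries where they do the work, as an engineer would, in place of code of your own. Each camera call takes 0.05 s, during which the arm holds its last target. There are 200 camera calls.

## Working session

There is one attempt and no reset: what is moved stays moved. The work goes in short steps, Python scripts to look and compute and a tool call to move; the robot and the scene stay as the last step left them, time stands still between calls to the robot, and variables do not carry over. Pictures are saved under pics/ and viewed, at most 10 in all, crops included, and the job is handed in when it is done.

Besides the shell and the picture viewer there is one more tool, called as name([rows], argument=value, ...), one row to a line, values as JSON. play_rows: Moves the arm, as the interface text tells. Its arguments: {"type":"object","properties":{"increments":{"type":"array","items":{"type":"array","items":{"type":"array","items":{"type":"number"}}}},"squeeze":{"type":"number"}},"required":["increments"]}

```bash
mkdir -p pics
cat > h.py <<'E'
import numpy as np,cv2
from plant import r
def ray(c,px,z):
    u=cv2.undistortPoints(np.array(px,float).reshape(-1,1,2),c["camera_matrix"],np.array(c["distortion"])).reshape(-1,2)
    T=np.array(c["cam_to_world"]);d=np.c_[u,np.ones(len(u))]@T[:3,:3].T
    return T[:3,3]+d*((z-T[2,3])/d[:,2])[:,None]
def proj(c,P):
    T=np.linalg.inv(np.array(c["cam_to_world"]))
    return cv2.projectPoints(np.array(P,float).reshape(-1,3),cv2.Rodrigues(T[:3,:3])[0],T[:3,3],c["camera_matrix"],np.array(c["distortion"]))[0].reshape(-1,2)
E
python3 - <<'E'
from h import *
import pickle
for n in ["scene","side","wrist"]:
    c=r.get_image(n);pickle.dump(c,open(n+".pkl","wb"));cv2.imwrite(f"pics/{n}.png",c["img"][:,:,::-1])
    print(n,np.round(c["cam_to_world"],3).tolist())
s=r.get_state();print(s["clock"],s["eef_pos"],s["tcp_rot"])
E
```

```text
scene [[-0.742, 0.395, -0.542, 1.3], [0.67, 0.46, -0.583, 0.628], [0.019, -0.796, -0.605, 0.92], [0.0, 0.0, 0.0, 1.0]]
side [[-0.848, -0.404, 0.343, 0.161], [-0.53, 0.648, -0.547, 0.538], [-0.001, -0.646, -0.764, 1.076], [0.0, 0.0, 0.0, 1.0]]
wrist [[0.284, -0.915, -0.287, 0.258], [-0.959, -0.272, -0.084, -0.601], [-0.001, 0.299, -0.954, 0.374], [0.0, 0.0, 0.0, 1.0]]
0.15 [ 0.18503102 -0.62263237  0.24929581] [ 9.89590737e-01  1.43908364e-01 -1.17960724e-04 -7.36494476e-04]
```

View pics/scene.png

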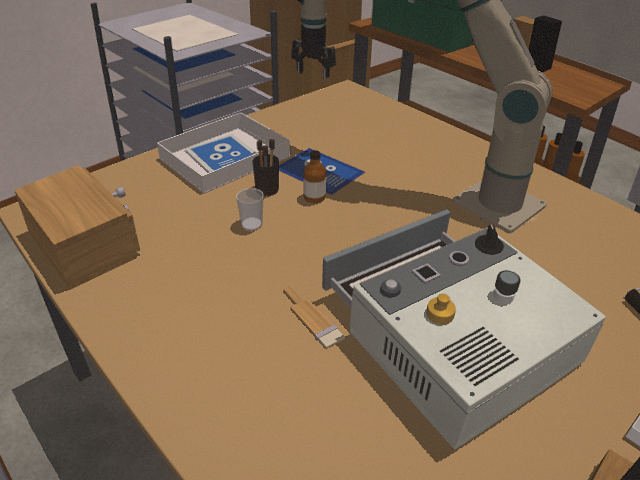

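View pics/side.png

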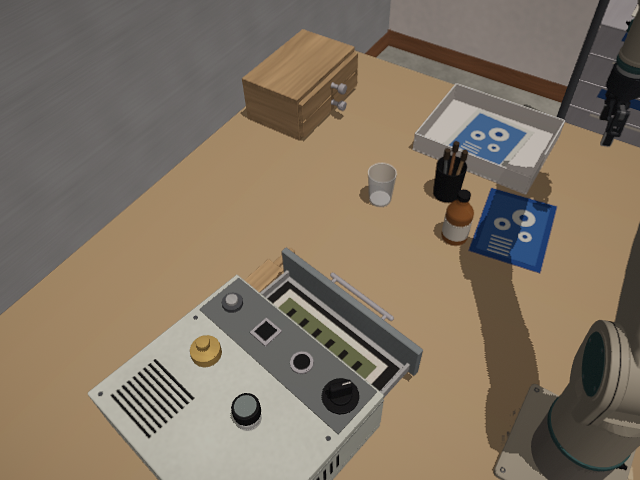

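Both views show the unit. In the side view the square sensor is at (265,331), the round one at (302,362), the handle bar runs (333,276)–(391,317), and the tray is open. In the scene view the square is at (427,272) and the round at (459,258). The square one is on the right, towards the stop button.

Run:
```python
from h import *
import pickle
S={"side":[(265,331),(302,362)],"scene":[(427,272),(459,258)]}
est=[]
for n,ps in S.items():
    c=pickle.load(open(n+".pkl","rb"));g=cv2.cvtColor(c["img"],cv2.COLOR_RGB2GRAY)
    for p in ps:
        m=np.zeros_like(g);x,y=p;m[y-9:y+10,x-12:x+13]=(g[y-9:y+10,x-12:x+13]<60)*255
        k,l,st,ce=cv2.connectedComponentsWithStats(m);i=1+np.argmax(st[1:,4])
        print(n,p,ce[i],st[i,4]);P=ray(c,[ce[i]],0.161)[0];est.append(P);print(P.round(4))
    print("ctrl ends knob/stop side")
sq=(est[0]+est[2])/2;ro=(est[1]+est[3])/2
ly=(ro-sq)[:2];print(np.linalg.norm(ly));ly/=np.linalg.norm(ly);ux=np.array([ly[1],-ly[0]])
mid=((sq+ro)/2)[:2];O=mid-55e-3*ux
print("yaw",np.degrees(np.arctan2(ux[1],ux[0])),"sq",sq,"ro",ro,"O",O,"ux",ux)
c=pickle.load(open("side.pkl","rb"))
H=ray(c,[(333,276),(391,317),(362,296.5)],0.081);print(H)
d=H[:,:2]-O;print("handle in unit",np.c_[d@ux,d@ly])
print("brush-side pts", [ (np.array(q)) for q in ray(c,[(462,235),(450,195),(380,200)],0.0).round(3)])
# project check: unit front corners
f=lambda x,y,z:[*(O+x*ux+y*ly),z]
print(proj(c,[f(0,.19,.15),f(0,-.19,.15),f(.34,.19,.15),f(.34,-.19,.15)]).round())
# loupe/weight
print("brush",((ray(c,[(265,272)],0.01)[0,:2]-O)@np.c_[ux,ly]))
```

```text
side (265, 331) [265.46153846 330.54751131] 221
[0.5573 0.1481 0.161 ]
side (302, 362) [301.3622449  361.14285714] 196
[0.467  0.1642 0.161 ]
ctrl ends knob/stop side
scene (427, 272) [426.21875   271.8671875] 128
[0.5556 0.1484 0.161 ]
scene (459, 258) [459.02298851 256.93103448] 87
[0.4651 0.1646 0.161 ]
ctrl ends knob/stop side
0.09180930681293603
yaw 79.84847276183935 sq [0.55643718 0.14824124 0.161     ] ro [0.46606515 0.16442282 0.161     ] O [0.5015573  0.10219305] ux [0.17625204 0.98434507]
[[ 0.54922085 -0.06989469  0.081     ]
 [ 0.3954387  -0.04564921  0.081     ]
 [ 0.47017831 -0.0574273   0.081     ]]
handle in unit [[-0.16099292 -0.07724819]
 [-0.16423143  0.07839983]
 [-0.16265212  0.00275434]]
brush-side pts [array([ 0.379, -0.391,  0.   ]), array([ 0.461, -0.5  ,  0.   ]), array([ 0.607, -0.388,  0.   ])]
[[385. 394.]
 [237. 273.]
 [234. 563.]
 [ 86. 393.]]
brush [-0.10221497 -0.2359134 ]
```

```bash
cat >> h.py <<'E'
from scipy.spatial.transform import Rotation as R
O=np.array([.5016,.1022]);ux=np.array([.1763,.9843]);ly=np.array([-.9843,.1763]);YAW=79.85
def inc(u,v,z):
    "tool-frame shift and turn from the present pose to unit coords u,v, world z, tool x along unit x, pointing down"
    s=r.get_state();A=R.from_quat(s["tcp_rot"]);t=np.r_[O+u*ux+v*ly,z]
    B=R.from_euler("z",YAW,degrees=True)*R.from_euler("x",180,degrees=True)
    p=np.array(s["eef_pos"]);d=p[:2]-O
    print("t",s["clock"],"unit",np.round([d@ux,d@ly,p[2]],4),"F",np.round(s["force"],1),"w",s["grip_width"])
    print("shift",A.inv().apply(t-p).round(4),"turn",(A.inv()*B).as_rotvec(degrees=True).round(1))
E
python3 -c "
from h import *
inc(-.25,0,.26)"
```

```text
t 0.15 unit [-0.7693  0.1838  0.2493] F [ 1.  -0.5  0.5] w 0.0853244212572233
shift [ 0.3976 -0.3813 -0.0101] turn [ -0.1  -0.  -63.3]
```

play_rows([
  [[255, 0.04, -0.04, -0.01, 0, 0, -7], [255, 0.08, -0.08, -0.01, 0, 0, -14], [255, 0.12, -0.115, -0.01, 0, 0, -21], [255, 0.16, -0.155, -0.01, 0, 0, -28], [255, 0.2, -0.19, -0.01, 0, 0, -35]],
], squeeze=20)

```text
clock: 0.78
eef_pos: [0.3233, -0.3821, 0.26]
tcp_rot: [0.9, 0.437, 0.0, -0.0]
force: [0.3, -0.5, -0.3]
grip_width: 0.0
finger_force: 0.0
```

```bash
python3 -c "
from h import *
inc(-.25,0,.26)"
```

```text
t 0.775 unit [-0.5081  0.0901  0.26  ] F [ 0.3 -0.5 -0.3] w 7.480790488601114e-06
shift [ 0.2702 -0.0419  0.    ] turn [ -0.   -0.  -28.1]
```

play_rows([
  [[255, 0.055, -0.008, 0, 0, 0, -6], [255, 0.11, -0.017, 0, 0, 0, -12], [255, 0.165, -0.025, 0, 0, 0, -18], [255, 0.22, -0.034, 0, 0, 0, -24], [255, 0.27, -0.042, 0, 0, 0, -28]],
])

```text
clock: 1.4
eef_pos: [0.4585, -0.1446, 0.2601]
tcp_rot: [0.768, 0.641, 0.0, 0.0]
force: [0.6, -0.2, 0.6]
grip_width: 0.0
finger_force: 0.0
```

```bash
python3 -c "
from h import *
inc(-.22,0,.082)
c=r.get_image('wrist');cv2.imwrite('pics/w1.png',c['img'][:,:,::-1])
f=lambda x,y,z:[*(O+x*ux+y*ly),z]
print(proj(c,[f(-.1625,.08,.081),f(-.1625,-.08,.081),f(.055,-.046,.161),f(.055,.046,.161)]).round())"
```

```text
t 1.4 unit [-0.2505 -0.0011  0.2601] F [ 0.6 -0.2  0.6] w 1.6988099106842013e-05
shift [ 0.0305 -0.0012  0.1781] turn [ 0.  -0.  -0.1]
[[ 225.  118.]
 [ 419.  117.]
 [ 429. -442.]
 [ 209. -441.]]
```

View pics/w1.png

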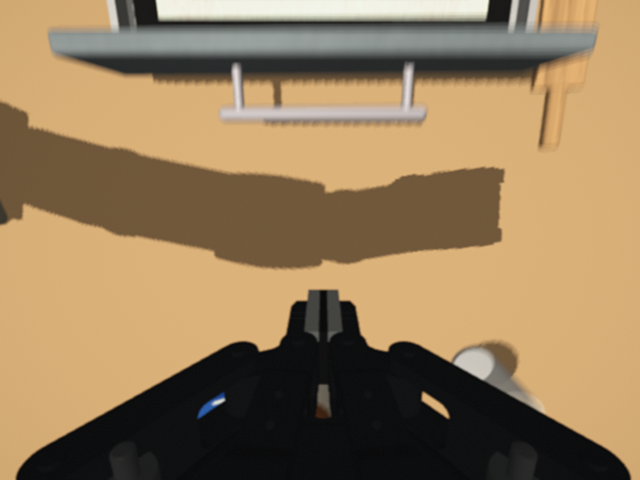

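play_rows([
  [[255, 0, 0, 0.05, 0, 0, 0], [255, 0.005, 0, 0.1, 0, 0, 0], [255, 0.015, 0, 0.15, 0, 0, 0], [255, 0.03, -0.001, 0.175, 0, 0, 0], [255, 0.035, -0.001, 0.175, 0, 0, 0]],
])

```text
clock: 2.08
eef_pos: [0.4618, -0.1108, 0.0834]
tcp_rot: [0.768, 0.64, -0.001, -0.002]
force: [-0.2, 0.3, 0.0]
grip_width: 0.0
finger_force: 0.0
```

```bash
python3 -c "
from h import *
inc(-.0675,0,.085)"
```

```text
t 2.075 unit [-0.2167  0.0016  0.0834] F [-0.2  0.3  0. ] w 3.387675909041353e-05
shift [ 0.1492  0.001  -0.0015] turn [-0.3 -0.  -0.2]
```

play_rows([
  [[255, 0.01, 0, 0, 0, 0, 0], [255, 0.018, 0, 0, 0, 0, 0], [255, 0.026, 0, 0, 0, 0, 0], [255, 0.034, 0, 0, 0, 0, 0], [255, 0.042, 0, 0, 0, 0, 0]],
])

```text
clock: 2.7
eef_pos: [0.4709, -0.0707, 0.0853]
tcp_rot: [0.769, 0.64, -0.0, 0.0]
force: [-1.2, -3.6, 2.5]
grip_width: -0.0003
finger_force: 1.6
```

play_rows([
  [[255, 0.009, 0, 0, 0, 0, 0], [255, 0.018, 0, 0, 0, 0, 0], [255, 0.027, 0, 0, 0, 0, 0], [255, 0.036, 0, 0, 0, 0, 0], [255, 0.045, 0, 0, 0, 0, 0]],
])

```text
clock: 3.32
eef_pos: [0.4791, -0.0257, 0.085]
tcp_rot: [0.769, 0.64, -0.0, 0.0]
force: [0.1, -3.8, 2.6]
grip_width: 0.0
finger_force: 1.7
```

play_rows([
  [[255, 0.009, 0, 0, 0, 0, 0], [255, 0.018, 0, 0, 0, 0, 0], [255, 0.027, 0, 0, 0, 0, 0], [255, 0.035, 0, 0, 0, 0, 0], [255, 0.042, 0, 0, 0, 0, 0]],
])

```text
clock: 3.95
eef_pos: [0.4865, 0.0156, 0.085]
tcp_rot: [0.769, 0.64, -0.0, -0.0]
force: [-0.3, -3.3, 2.8]
grip_width: 0.0001
finger_force: 1.7
```

```bash
python3 -c "
from h import *
inc(-.0675,0,.085)"
```

```text
t 3.95 unit [-0.0879 -0.0004  0.085 ] F [-0.3 -3.3  2.8] w 0.0001085366835981051
shift [ 0.0204 -0.0005 -0.    ] turn [-0.   0.  -0.3]
```

Tray moving at about 3.5 N; about 20 mm remain. Slowing down.

play_rows([
  [[255, 0.003, 0, 0, 0, 0, 0], [255, 0.006, 0, 0, 0, 0, 0], [255, 0.009, 0, 0, 0, 0, 0], [255, 0.012, 0, 0, 0, 0, 0], [255, 0.015, 0, 0, 0, 0, 0]],
])

```text
clock: 4.58
eef_pos: [0.4892, 0.0299, 0.085]
tcp_rot: [0.769, 0.64, -0.0, -0.0]
force: [0.3, -1.9, 1.5]
grip_width: -0.0002
finger_force: 1.6
```

play_rows([
  [[255, 0.001, 0, 0, 0, 0, 0], [255, 0.002, 0, 0, 0, 0, 0], [255, 0.003, 0, 0, 0, 0, 0], [255, 0.004, 0, 0, 0, 0, 0], [255, 0.004, 0, 0, 0, 0, 0]],
])

```text
clock: 5.2
eef_pos: [0.4899, 0.0339, 0.085]
tcp_rot: [0.769, 0.64, 0.0, -0.0]
force: [-0.6, -2.1, 1.7]
grip_width: -0.0002
finger_force: 1.2
```

```bash
python3 -c "
from h import *
inc(-.0675,0,.085)"
```

```text
t 5.2 unit [-0.0693 -0.0005  0.085 ] F [-0.6 -2.1  1.7] w -0.00019982728368540806
shift [ 0.0018 -0.0005 -0.    ] turn [-0.  -0.  -0.3]
```

Still no hard stop felt; creep on until the force rises.

play_rows([
  [[255, 0.001, 0, 0, 0, 0, 0], [255, 0.002, 0, 0, 0, 0, 0], [255, 0.002, 0, 0, 0, 0, 0]],
])

```text
clock: 5.58
eef_pos: [0.4903, 0.0359, 0.085]
tcp_rot: [0.769, 0.64, -0.0, -0.0]
force: [-1.6, -2.6, 2.0]
grip_width: -0.0003
finger_force: 1.3
```

play_rows([
  [[255, 0.001, 0, 0, 0, 0, 0], [255, 0.002, 0, 0, 0, 0, 0], [255, 0.002, 0, 0, 0, 0, 0]],
])

```text
clock: 5.95
eef_pos: [0.4904, 0.0365, 0.085]
tcp_rot: [0.769, 0.639, -0.001, 0.0]
force: [-1.6, -5.7, 2.1]
grip_width: 0.0
finger_force: 2.8
```

play_rows([
  [[255, 0.001, 0, 0, 0, 0, 0], [255, 0.001, 0, 0, 0, 0, 0], [255, 0.001, 0, 0, 0, 0, 0]],
])

```text
clock: 6.32
eef_pos: [0.4904, 0.0365, 0.085]
tcp_rot: [0.769, 0.639, -0.001, 0.001]
force: [-1.6, -7.9, 3.5]
grip_width: 0.0001
finger_force: 3.8
```

The tool has stopped at the hard stop while the force rises, so the tray is home. Back off and rise.

play_rows([
  [[255, -0.015, 0, 0, 0, 0, 0], [255, -0.04, 0, 0, 0, 0, 0], [255, -0.04, 0, -0.05, 0, 0, 0], [255, -0.04, 0, -0.1, 0, 0, 0], [255, -0.04, 0, -0.16, 0, 0, 0]],
])

```text
clock: 6.95
eef_pos: [0.4835, -0.0005, 0.2463]
tcp_rot: [0.768, 0.64, 0.0, -0.0]
force: [2.1, -0.3, 0.3]
grip_width: -0.0001
finger_force: 0.0
```

Run:
```python
from h import *
inc(.055,-.046,.25)
c=r.get_image('wrist');cv2.imwrite('pics/w2.png',c['img'][:,:,::-1])
d=r.get_image('side');cv2.imwrite('pics/s2.png',d['img'][220:460,60:460,::-1])
f=lambda x,y,z:[*(O+x*ux+y*ly),z]
P=[f(-.051,.08,.081),f(-.051,-.08,.081),f(.055,-.046,.161),f(.055,.046,.161)]
print(proj(c,P).round(),proj(d,P).round()-[60,220])
```

```text
t 6.95 unit [-0.1042 -0.0003  0.2463] F [ 2.1 -0.3  0.3] w -0.00012472089666298246
shift [ 0.1595  0.045  -0.0036] turn [-0.  -0.1 -0.3]
[[225. 163.]
 [420. 162.]
 [412. -39.]
 [231. -38.]] [[295. 135.]
 [236.  88.]
 [206. 111.]
 [242. 141.]]
```

View pics/w2.png

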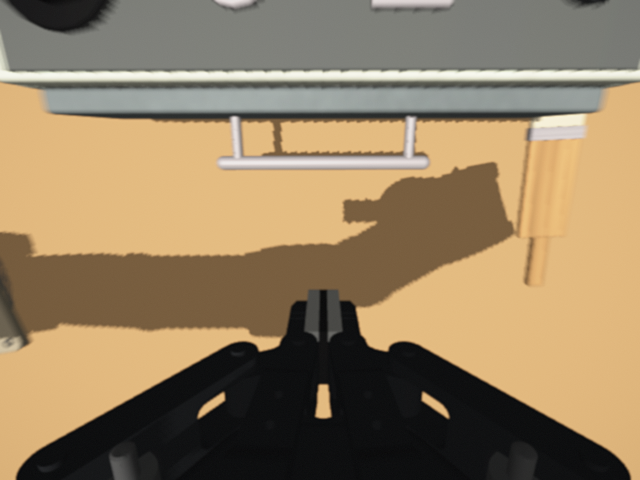

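View pics/s2.png

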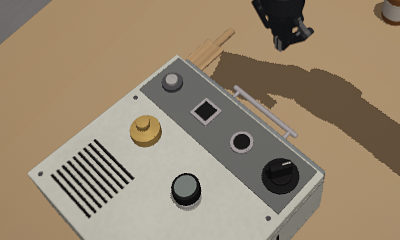

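The wrist view shows the handle at row 163, as predicted for home, with the front against the casing. The side view confirms it, with the square sensor at crop (206,111). Next is the square sensor.

play_rows([
  [[255, 0.03, 0.01, -0.014, 0, 0, 0], [255, 0.075, 0.02, -0.014, 0, 0, 0], [255, 0.12, 0.035, -0.014, 0, 0, 0], [255, 0.16, 0.045, -0.014, 0, 0, 0], [255, 0.16, 0.045, -0.004, 0, 0, 0]],
])

```text
clock: 7.68
eef_pos: [0.5579, 0.1534, 0.2489]
tcp_rot: [0.767, 0.642, 0.002, -0.001]
force: [-0.3, -0.6, 0.8]
grip_width: 0.0
finger_force: 0.0
```

Run:
```python
from h import *
inc(.055,-.046,.2)
c=r.get_image('side');cv2.imwrite('pics/s3.png',cv2.resize(c['img'][260:440,180:420,::-1],None,fx=3,fy=3))
s=r.get_state();p=np.array(s['eef_pos']);print((proj(c,[p-[0,0,.019],[*(O+.055*ux-.046*ly),.161]])-[180,260])*3)
```

```text
t 7.675 unit [ 0.0603 -0.0464  0.2489] F [-0.3 -0.6  0.8] w 9.31857098118882e-06
shift [-0.0055 -0.0005  0.0488] turn [ 0.1 -0.3  0. ]
[[245.01910685 155.26327608]
 [257.14748013 212.32596743]]
```

View pics/s3.png

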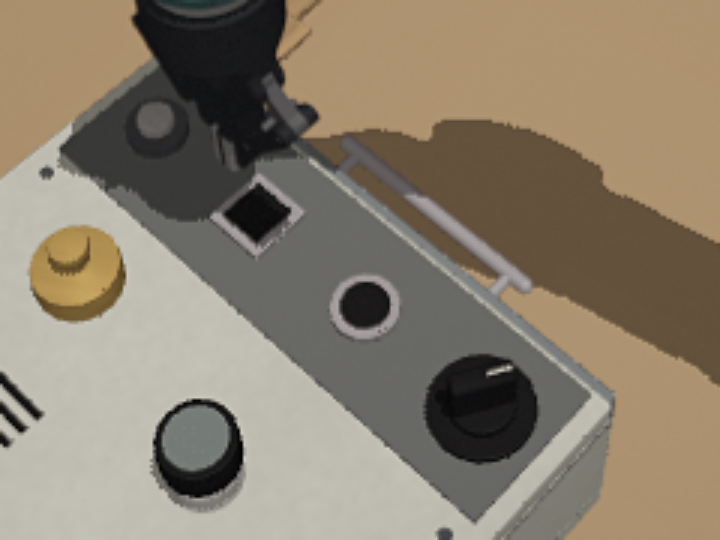

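The fingertip is at (245,155) and the square's centre at (257,212), as predicted. Descend and dwell two seconds.

play_rows([
  [[255, 0, 0, 0.015, 0, 0, 0], [255, 0, 0, 0.03, 0, 0, 0], [255, 0, 0, 0.042, 0, 0, 0], [255, 0, 0, 0.048, 0, 0, 0], [255, 0, 0, 0.048, 0, 0, 0]],
])

```text
clock: 8.35
eef_pos: [0.5568, 0.1483, 0.2006]
tcp_rot: [0.769, 0.64, -0.0, -0.0]
force: [-0.0, 0.6, -0.0]
grip_width: -0.0001
finger_force: 0.0
```

```bash
python3 -c "
from h import *
inc(.055,-.046,.2)"
```

```text
t 8.35 unit [ 0.0551 -0.0462  0.2006] F [-0.   0.6 -0. ] w -8.556853233718427e-05
shift [-0.0001 -0.0002  0.0006] turn [-0.   0.  -0.3]
```

play_rows([
  [[255, 0, 0, 0, 0, 0, 0], [255, 0, 0, 0, 0, 0, 0], [255, 0, 0, 0, 0, 0, 0], [255, 0, 0, 0, 0, 0, 0], [255, 0, 0, 0, 0, 0, 0]],
])

```text
clock: 8.98
eef_pos: [0.557, 0.1485, 0.2011]
tcp_rot: [0.769, 0.64, 0.0, 0.0]
force: [-0.5, 0.3, -0.1]
grip_width: 0.0001
finger_force: 0.0
```

play_rows([
  [[255, 0, 0, 0, 0, 0, 0], [255, 0, 0, 0, 0, 0, 0], [255, 0, 0, 0, 0, 0, 0], [255, 0, 0, 0, 0, 0, 0], [255, 0, 0, 0, 0, 0, 0]],
])

```text
clock: 9.6
eef_pos: [0.557, 0.1485, 0.201]
tcp_rot: [0.769, 0.64, 0.0, 0.0]
force: [-0.2, 0.5, -0.1]
grip_width: 0.0002
finger_force: 0.0
```

play_rows([
  [[255, 0, 0, 0, 0, 0, 0], [255, 0, 0, 0, 0, 0, 0], [255, 0, 0, 0, 0, 0, 0], [255, 0, 0, 0, 0, 0, 0], [255, 0, 0, 0, 0, 0, 0]],
])

```text
clock: 10.22
eef_pos: [0.557, 0.1485, 0.201]
tcp_rot: [0.769, 0.64, 0.0, 0.0]
force: [-0.3, 0.4, 0.1]
grip_width: -0.0001
finger_force: 0.0
```

play_rows([
  [[255, 0, 0, 0, 0, 0, 0], [255, 0, 0, 0, 0, 0, 0], [255, 0, 0, 0, 0, 0, 0]],
])

```text
clock: 10.6
eef_pos: [0.5569, 0.1485, 0.201]
tcp_rot: [0.769, 0.64, -0.0, 0.0]
force: [1.3, 1.3, 0.3]
grip_width: 0.0002
finger_force: 0.0
```

play_rows([
  [[255, 0, 0, -0.03, 0, 0, 0], [255, 0, -0.03, -0.045, 0, 0, 0], [255, 0, -0.06, -0.045, 0, 0, 0], [255, 0, -0.092, -0.045, 0, 0, 0], [255, 0, -0.092, -0.045, 0, 0, 0]],
])

```text
clock: 11.22
eef_pos: [0.4643, 0.1657, 0.2463]
tcp_rot: [0.768, 0.641, -0.001, -0.0]
force: [-0.7, -0.5, 0.7]
grip_width: 0.0002
finger_force: 0.0
```

```bash
python3 -c "
from h import *
inc(.055,.046,.2)"
```

```text
t 11.225 unit [0.0559 0.0479 0.2463] F [-0.7 -0.5  0.7] w 0.0001750693186431527
shift [-0.0009  0.002   0.0463] turn [-0.1  0.  -0.2]
```

play_rows([
  [[255, 0, 0, 0.015, 0, 0, 0], [255, 0, 0, 0.03, 0, 0, 0], [255, 0, 0, 0.04, 0, 0, 0], [255, 0, 0, 0.045, 0, 0, 0], [255, 0, 0, 0.045, 0, 0, 0]],
])

```text
clock: 11.85
eef_pos: [0.4665, 0.1651, 0.2007]
tcp_rot: [0.769, 0.64, -0.0, -0.0]
force: [-0.0, -0.4, -0.5]
grip_width: 0.0001
finger_force: 0.0
```

play_rows([
  [[255, 0, 0, 0, 0, 0, 0], [255, 0, 0, 0, 0, 0, 0], [255, 0, 0, 0, 0, 0, 0], [255, 0, 0, 0, 0, 0, 0], [255, 0, 0, 0, 0, 0, 0]],
])

```text
clock: 12.48
eef_pos: [0.4665, 0.1652, 0.2011]
tcp_rot: [0.769, 0.64, 0.0, 0.0]
force: [0.2, 0.0, -0.7]
grip_width: 0.0001
finger_force: 0.0
```

play_rows([
  [[255, 0, 0, 0, 0, 0, 0], [255, 0, 0, 0, 0, 0, 0], [255, 0, 0, 0, 0, 0, 0], [255, 0, 0, 0, 0, 0, 0], [255, 0, 0, 0, 0, 0, 0]],
])

```text
clock: 13.1
eef_pos: [0.4664, 0.1652, 0.201]
tcp_rot: [0.769, 0.64, 0.0, -0.0]
force: [0.1, 0.2, -1.0]
grip_width: 0.0003
finger_force: 0.0
```

play_rows([
  [[255, 0, 0, 0, 0, 0, 0], [255, 0, 0, 0, 0, 0, 0], [255, 0, 0, 0, 0, 0, 0], [255, 0, 0, 0, 0, 0, 0], [255, 0, 0, 0, 0, 0, 0]],
])

```text
clock: 13.72
eef_pos: [0.4665, 0.1651, 0.201]
tcp_rot: [0.769, 0.64, 0.0, 0.0]
force: [0.1, -0.7, -0.4]
grip_width: -0.0
finger_force: 0.0
```

play_rows([
  [[255, 0, 0, 0, 0, 0, 0], [255, 0, 0, 0, 0, 0, 0], [255, 0, 0, 0, 0, 0, 0]],
])

```text
clock: 14.1
eef_pos: [0.4665, 0.1651, 0.201]
tcp_rot: [0.769, 0.64, -0.0, 0.0]
force: [-0.7, -0.6, -0.3]
grip_width: 0.0004
finger_force: 0.0
```

play_rows([
  [[255, 0, 0, -0.03, 0, 0, 0], [255, -0.03, 0, -0.07, 0, 0, 0], [255, -0.08, 0, -0.1, 0, 0, 0], [255, -0.13, 0, -0.12, 0, 0, 0], [255, -0.18, 0, -0.12, 0, 0, 0]],
])

```text
clock: 14.72
eef_pos: [0.4344, -0.0133, 0.3227]
tcp_rot: [0.769, 0.64, 0.002, 0.001]
force: [-0.0, -0.5, -0.5]
grip_width: -0.0003
finger_force: 0.0
```

play_rows([
  [[255, -0.03, 0, 0, 0, 0, 0], [255, -0.04, 0, 0, 0, 0, 0], [255, -0.04, 0, 0, 0, 0, 0], [255, -0.04, 0, 0, 0, 0, 0]],
])

```text
clock: 15.22
eef_pos: [0.4269, -0.0496, 0.321]
tcp_rot: [0.768, 0.641, 0.0, -0.0]
force: [-0.2, 0.3, 0.2]
grip_width: -0.0005
finger_force: 0.0
```

Run:
```python
from h import *
inc(.055,.046,.2)
c=r.get_image('side');cv2.imwrite('pics/s4.png',c['img'][:,:,::-1])
```

```text
t 15.225 unit [-0.1626  0.0467  0.321 ] F [-0.2  0.3  0.2] w -0.00046519399583381485
shift [2.175e-01 1.000e-04 1.212e-01] turn [ 0.  -0.  -0.2]
```

View pics/s4.png

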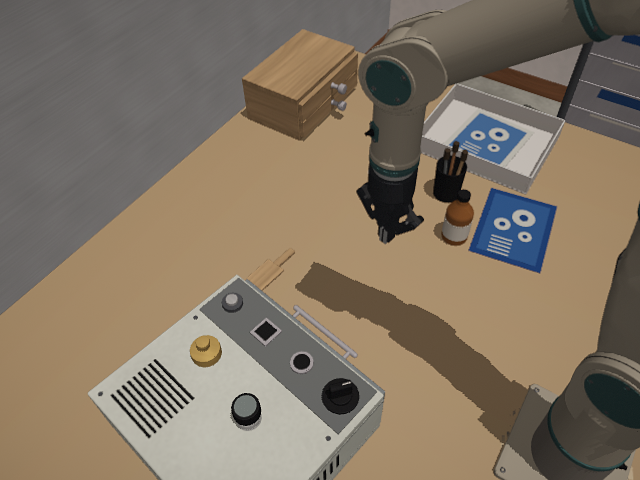

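The tray is home (handle at (325,332)). The bystanders in view are where they were: weight (205,350), loupe (246,409), bottle (458,220). The hand is clear, so I'm handing in.

```bash
python3 -c "
from h import *
print(r.finish_job())"
```

```text
the job is handed in; nothing more can be done
None
```

The tray is pushed home, the hand was held about 2 cm above the square sensor and then the round one for over two seconds each, and the job was handed in at about 15 s with the hand clear; no verdict came back.

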